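# Work a stuck control knob off a hot plate

## Task

The hot plate's push-on control knob is due for a wash: work it off its spindle and set it gently down in the ceramic ramekin. It sits too tight for a straight pull, so keep the hot plate standing on the counter where it is, not lifted, tipped or dragged, keep the ramekin upright, and leave the jar, the pacifier case and the spoon alone.

Things in the scene. Friction and masses are not known exactly. Their poses are not given: they have to be found in the camera images.
- hotplate: White electric hot plate, loose on four feet, 2.4 kg, 200 (its x) by 300 (its y) mm, flat top 58 mm above the counter. Origin: centre of its underside, z up. A round dark heating disc (164 mm across with its rim, 12 mm proud of the top) is centred at y +45 mm; the knob is at x 0, y -105 mm. A pull up on the knob of about 12 to 15 N tips the hot plate.
- spindle_base (a point): Foot of the plain round upright spindle (16 mm across, 16 mm high, inside the knob) on the flat top. The knob is a press fit on it: 23 to 32 N of friction against sliding (0.2 to 0.25 N m to turn). A straight pull lifts the hot plate first, but while turning, either way, the knob climbs with a light pull: 2 mm rise per radian turned takes 5 to 8 N.
- knob: Black plastic knob, 50 g, 45 mm high, fully down on the flat top at the start. Origin: centre of its underside, z up along the spindle. Round skirt 40 mm across, 21 mm high; on it an upright bar grip 38 mm long (knob's x), 14 mm thick (its y), 24 mm high (21 to 45 mm above the origin). Turns endlessly either way. Comes off after about 11 mm of rise; clears the spindle at 16 mm.
- knob_grip (a point): Point on the knob's axis in the bar grip, 40 mm above the knob's underside, 5 mm below the bar's top; axes as the knob's (x along the bar).
- ramekin: White ceramic ramekin, loose, open top, 100 mm outer diameter at the rim, 36 mm high, wall 4 mm, floor 5 mm thick (inside about 92 mm wide). Origin: centre of its underside, z up.
- ramekin_rim (a point): Centre of the ramekin's mouth, level with its rim, 36 mm above the counter.
- jar: Capped glass jar, 72 mm diameter, 120 mm high, to be left alone. Origin: centre of its underside.
- case: White round pacifier case, 68 mm diameter, 42 mm high, to be left alone. Origin: centre of its underside.
- spoon: Red silicone spoon, 200 mm long, lying on the counter beyond the hot plate, to be left alone. Origin: near its middle, on the underside.
Mind the look-alikes: they are no part of the job. Several things have the shape of the knob; the one meant has the colours described above.

How it is judged:
By the outcome, as a careful person would: the job done as asked, in the order asked, and still so for the second after the job is handed in, with the robot touching nothing.
It also fails if it takes over 58 s, if anything falls off the work surface, if the arm or the gripper's body presses on something with over 40 N, if the wrist force passes 120 N, or if a joint passes its speed limit or range.

## Robot

A 6-joint arm with a two-finger parallel gripper is mounted at the origin on the work surface. World frame = base frame: x ahead of the robot, y to its left, z up, the work surface at z = 0. Lengths are in m, angles in rad, forces in N, time in s.
With the tool pointing down it reaches from about 0.35 to 0.775 m from the base axis. Payload 5.5 kg.
Tool frame: the origin (TCP) lies on the centre line of the jaws, within the pads' length; the fingertips stand 11 mm ahead of it and the grasp point (between the pads) lies 8 mm behind it (env.tip_extent is the distance from the TCP to the fingertips, in m); z points along the fingers, y is the line along which they close (so a half turn about z gives the same grasp; the last joint's range is limited). The gripper opens to 85 mm and grips with 20 to 120 N. Pads are 22 mm wide; open, the fingers measure 114 mm over their backs; the gripper's body (76 mm by 85 mm) begins 54 mm behind the grasp point. The pads swing forward as they close: fully open they stand 13 mm farther back than shut.
Start: joints at [-1.396, 0.313, 0.046, 1.304, 0, 1.431], TCP at [0.178, -0.547, 0.242] pointing down, gripper open.
Joint ranges: [-2.76, 2.76], [-0.86, 1.69], [-1.03, 1.26], [-2.2, 2.34], [-1.47, 1.5], [-3.14, 3.14]. Speed limits (rad/s): [2.57, 2.57, 3.14, 3.14, 3.14, 3.14].

## Interface

Orientations are given as a unit quaternion [w, x, y, z].
In Python, from workcell import env gives the robot as it stands.
- The arm moves only by the shell command python3 -m jog 'ROWS' [FORCE]. ROWS is JSON, a list of rows, each a list of 5 numbers: the gripper's target within -1 to 1 (shut at 1, half-way at 0, fully open at -1), then the shift along the tool's x, y, z in m, then the turn about the tool's z in degrees. In form: [[fingers, tx, ty, tz, turn], ...]. A call has 1 to 5 rows; each row shifts and turns the commanded pose from where the row before left it, along the tool's axes as they then stand; what a row does not reach is not made up. A row lasts 1/12 s, in which the tool goes at most 41.7 mm and 7.16 degrees, less where a joint would pass 70% of its speed; a pose out of reach is approached as far as the arm can. A call is refused whole if a number of a shift passes 0.0417 or a number of a turn 7.16, either way. A call with a gripper value outside its range is refused whole. The fingers move at their own pace and stop on an object; FORCE is the grip in N (left out, the last holds). Time passes only in rows, so rows that do not move let the fingers close. It gives the time, the measured TCP pose, the force, the opening and the grip force at its end, in the units of the state.
- env.get_state(): the state, without advancing time (a new reading comes with each control period).
- env.read_camera(name): name is "side" or "top"; returns a dict with "img" (420x560x3 uint8, red, green, blue), "fov_y" (degrees; the focal length in pixels is half the picture's height over the tangent of half this angle, whatever the lens; pixels are square), "cx", "cy" (the principal point, pixels), "D" ([k1, k2, p1, p2, k3] as OpenCV has them; the pictures are not rectified), "T" (4x4, takes a point from camera to world coordinates). Camera axes: x right, y up, looking along -z (the intrinsics and any distortion apply to the point x, -y, -z); pixel columns grow to the right and rows downward; lengths in m; the calibration is good to about 2 mm. A picture is of the moment at which its call begins. There is no depth.
- env.hand_in(): hands the job in; it is judged then, once.
The state is a dict: "clock": time; "joint_pos": joint angles; "qvel": joint speeds; "tau": joint torques, N m; "tcp_pos": TCP position; "orientation": TCP orientation; "wrist_force": force on the tool from outside, world axes, zero at the start; "ft_torque": the same for the moment, N m; "finger_gap": finger opening in m; "grip_force": force on a finger pad.
Only numpy, scipy, OpenCV 4.12 (cv2) and the standard library are available. Lean on these libraries where they do the work, as an engineer would, in place of code of your own. Each camera call takes 0.05 s, during which the arm holds its last target. There are 200 camera calls.

## Working session

There is one attempt and no reset: what is moved stays moved. The work goes in short steps, Python scripts to look and compute and a shell command to move; the robot and the scene stay as the last step left them, time stands still between calls to the robot, and variables do not carry over. Pictures are saved under pics/ and viewed, at most 10 in all, crops included, and the job is handed in when it is done.

```bash
mkdir -p pics; ls; cat > h.py <<'E'
import numpy as np,cv2
from workcell import env
def cam(n):
    c=env.read_camera(n); h=c["img"].shape[0]
    f=h/2/np.tan(np.radians(c["fov_y"])/2)
    c["K"]=np.array([[f,0,c["cx"]],[0,f,c["cy"]],[0,0,1.]]); c["T"]=np.array(c["T"]); c["D"]=np.array(c["D"],float); return c
def ray(c,uv):
    p=cv2.undistortPoints(np.array(uv,float).reshape(-1,1,2),c["K"],c["D"]).reshape(-1,2)
    d=np.c_[p[:,0],-p[:,1],-np.ones(len(p))]@c["T"][:3,:3].T
    return c["T"][:3,3],d
def onz(c,uv,z):
    o,d=ray(c,uv); return o+d*((z-o[2])/d[:,2])[:,None]
def proj(c,P):
    q=(np.array(P,float).reshape(-1,3)-c["T"][:3,3])@c["T"][:3,:3]
    q=q*[1,-1,-1]
    return cv2.projectPoints(q,np.zeros(3),np.zeros(3),c["K"],c["D"])[0].reshape(-1,2)
def save(c,n): cv2.imwrite("pics/"+n,c["img"][...,::-1])
E
python3 - <<'E'
from h import *
for n in("top","side"):
    c=cam(n); save(c,n+"0.png"); print(n,c["T"].round(3).tolist(),c["K"][0,0],c["D"])
print(env.get_state())
E
```

```text
pics
top [[-0.02, 0.998, -0.067, 0.49], [-1.0, -0.02, 0.005, -0.144], [0.004, 0.067, 0.998, 0.987], [0.0, 0.0, 0.0, 1.0]] 472.40990349785426 [-0.01941407  0.          0.          0.          0.        ]
side [[0.996, 0.044, -0.075, 0.465], [-0.086, 0.657, -0.749, -1.012], [0.016, 0.752, 0.658, 0.876], [0.0, 0.0, 0.0, 1.0]] 518.8983854201757 [-0.13620684  0.          0.          0.          0.        ]
{'clock': 0.1, 'joint_pos': array([-1.39558643e+00,  3.13956071e-01,  4.51366486e-02,  1.30363804e+00,
        1.77140401e-05,  1.43121887e+00]), 'qvel': array([-0.00221885, -0.00333089,  0.00078951,  0.00160784, -0.00060096,
       -0.0003357 ]), 'tau': array([ 2.77545420e-03, -4.81724167e+01,  2.99244189e+01,  1.26140282e-02,
       -1.26677937e-04, -2.03814118e-06]), 'tcp_pos': array([ 0.17796038, -0.54631429,  0.24149856]), 'orientation': array([-8.30593794e-04,  9.87638826e-01,  1.56744570e-01, -5.94118550e-06]), 'wrist_force': array([-0.28742754, -0.67070604,  0.26749956]), 'ft_torque': array([ 0.01963228, -0.02386068, -0.02589392]), 'grip_force': 0.0, 'finger_gap': 0.08554466060908135}
```

View pics/top0.png

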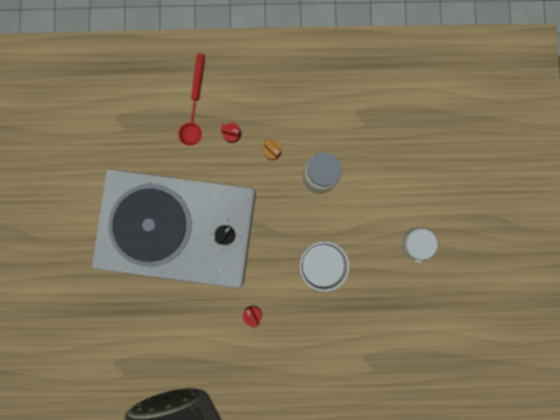

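View pics/side0.png

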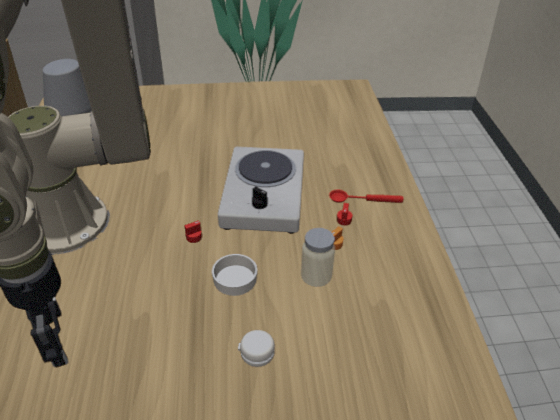

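The top view shows the hot plate at about (172,228), its black knob at (225,235), the ramekin at (325,266), the jar at (323,172), the case at (421,243), and red and orange look-alike knobs. The side view shows the knob at (259,198) and the ramekin at (235,274).

```bash
python3 - <<'E'
from h import *
c=cam("top"); s=cam("side")
g=c["img"].max(2)
m=np.zeros_like(g); m[215:256,208:245]=(g[215:256,208:245]<60)
n,l,st,ce=cv2.connectedComponentsWithStats(m); i=1+st[1:,4].argmax(); print("knob top",st[i],ce[i])
print("knob at z=.058+.02",onz(c,[ce[i]],.078))
# hotplate
hs=cv2.cvtColor(c["img"],cv2.COLOR_RGB2HSV)
w=((hs[...,1]<45)&(hs[...,2]>90)).astype(np.uint8)
n,l,st,ce=cv2.connectedComponentsWithStats(w)
for k in range(1,n):
    if st[k,4]>300: print(st[k],ce[k])
k=l[205,215]; cn=cv2.findContours((l==k).astype(np.uint8),0,1)[0]; cn=max(cn,key=cv2.contourArea)
hull=cv2.convexHull(cn); P=onz(c,hull.reshape(-1,2),.058)[:,:2].astype(np.float32); r=cv2.minAreaRect(P); print("plate",r,cv2.boxPoints(r))
for y,x in((266,325),):
    k=l[y,x] or l[y,x+20]; cn=max(cv2.findContours((l==k).astype(np.uint8),0,1)[0],key=cv2.contourArea)
    print("ram",cv2.minEnclosingCircle(onz(c,cn.reshape(-1,2),.036)[:,:2].astype(np.float32)))
a=cv2.resize(c["img"][205:265,190:260],None,fx=8,fy=8,interpolation=2)[:, :]
b=cv2.resize(s["img"][170:220,230:290],None,fx=8,fy=8,interpolation=2)
b=b[:480,:]; b=cv2.copyMakeBorder(b,0,80,0,0,0)
cv2.imwrite("pics/k.png",cv2.resize(np.hstack([a,b]),None,fx=.76,fy=.76)[...,::-1])
E
```

```text
knob top [215 226  20  18 265] [224.35471698 235.08301887]
knob at z=.058+.02 [[ 0.50208788 -0.03181267  0.078     ]]
[    0     0   560    56 15711] [264.19381325  13.73909999]
[ 304  152   38   40 1177] [321.81308411 171.58368734]
[   92   169   163   119 10703] [181.29795384 229.46771933]
[402 228  36  35 955] [419.87748691 243.93403141]
[ 299  241   51   51 1998] [323.98848849 265.67067067]
plate ((0.518701434135437, 0.07124615460634232), (0.29802271723747253, 0.1990199089050293), 81.46041107177734) [[ 0.3981676  -0.06133668]
 [ 0.5949811  -0.09088969]
 [ 0.63923526  0.20382899]
 [ 0.4424218   0.233382  ]]
ram ((0.43695127964019775, -0.2251051515340805), 0.050981637090444565)
```

View pics/k.png

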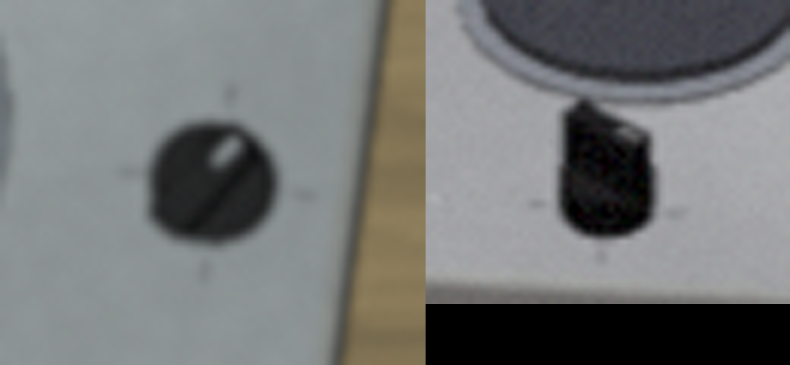

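The bar points along about -38° in the world frame. I'll put the knob at (0.5025, -0.0322) and the ramekin at (0.437, -0.225). I'm moving over the knob now, then turning the tool to about 142°.

```bash

python3 -m jog '[[-1,0.0312,-0.0259,0,0],[-1,0.0312,-0.0259,0,0],[-1,0.0312,-0.0259,0,0],[-1,0.0312,-0.0259,0,0],[-1,0.0312,-0.0259,0,0]]' 60
python3 -m jog '[[-1,0.0312,-0.0259,0,0],[-1,0.0312,-0.0259,0,0],[-1,0.0312,-0.0259,0,0],[-1,0.0312,-0.0259,0,0],[-1,0.0312,-0.0259,0,0]]'
python3 -m jog '[[-1,0.0312,-0.0259,0,0],[-1,0.0312,-0.0259,0,0],[-1,0.0312,-0.0259,0,0],[-1,0.0312,-0.0259,0,0],[-1,0.0312,-0.0259,0,0]]'
python3 -m jog '[[-1,0,0,0,-7],[-1,0,0,0,-7],[-1,0,0,0,-7],[-1,0,0,0,-7],[-1,0,0,0,-7]]'
python3 -m jog '[[-1,0,0,0,-7],[-1,0,0,0,-7],[-1,0,0,0,-7],[-1,0,0,0,-7],[-1,0,0,0,-7]]'
python3 -m jog '[[-1,0,0,0,-7],[-1,0,0,0,-7],[-1,0,0,0,-7],[-1,0,0,0,-7],[-1,0,0,0,-7]]'
python3 -m jog '[[-0.5,0,0,0,-7],[-0.5,0,0,0,-7],[-0.5,0,0,0,-5],[-0.5,0,0,0,0]]'
```

```text
clock: 0.62
tcp_pos: [0.2867, -0.3736, 0.2421]
orientation: [-0.0, 0.988, 0.156, 0.0]
wrist_force: [1.8, -0.9, 0.8]
finger_gap: 0.0856
grip_force: 0.0
clock: 1.03
tcp_pos: [0.3951, -0.2021, 0.2424]
orientation: [0.0, 0.988, 0.157, 0.0]
wrist_force: [2.6, -0.4, -0.6]
finger_gap: 0.0856
grip_force: 0.0
clock: 1.45
tcp_pos: [0.5034, -0.0304, 0.2423]
orientation: [0.0, 0.988, 0.157, 0.0]
wrist_force: [1.4, -0.5, -0.4]
finger_gap: 0.0851
grip_force: 0.0
clock: 1.87
tcp_pos: [0.5026, -0.0321, 0.242]
orientation: [-0.0, 0.893, 0.45, -0.0]
wrist_force: [-0.6, 0.1, 0.1]
finger_gap: 0.0854
grip_force: 0.0
clock: 2.28
tcp_pos: [0.5026, -0.0324, 0.2421]
orientation: [-0.0, 0.717, 0.697, -0.0]
wrist_force: [-0.5, 0.1, 0.1]
finger_gap: 0.0852
grip_force: 0.0
clock: 2.7
tcp_pos: [0.5026, -0.0324, 0.2421]
orientation: [-0.0, 0.474, 0.88, -0.0]
wrist_force: [0.5, -0.9, -0.2]
finger_gap: 0.0854
grip_force: 0.0
clock: 3.03
tcp_pos: [0.5026, -0.0324, 0.2421]
orientation: [-0.0, 0.324, 0.946, -0.0]
wrist_force: [0.6, 0.2, 0.4]
finger_gap: 0.064
grip_force: 0.0
```

```bash
cat >> h.py <<'E'
def info(tx=None,ty=None):
    s=env.get_state(); w,x,y,z=s["orientation"]
    X=np.array([1-2*(y*y+z*z),2*(x*y+w*z)]); X/=np.hypot(*X); Y=np.array([X[1],-X[0]])
    print("t",round(s["clock"],2),"tcp",s["tcp_pos"].round(4),"yaw",round(np.degrees(np.arctan2(X[1],X[0])),1),"j",s["joint_pos"].round(2),"F",s["wrist_force"].round(1),"gap",round(s["finger_gap"],4),"grip",round(s["grip_force"],1))
    if tx is not None:
        d=np.array([tx,ty])-s["tcp_pos"][:2]; print("tool shift x,y",(d@X).round(4),(d@Y).round(4))
E
python3 - <<'E'
from h import *
info(.5025,-.0322)
E
```

```text
t 3.03 tcp [ 0.5026 -0.0324  0.2421] yaw 142.2 j [-0.22  0.18 -0.13  1.26 -0.    0.44] F [0.6 0.2 0.4] gap 0.064 grip 0.0
tool shift x,y 0.0002 0.0001
```

```bash

python3 -m jog '[[-0.5,0,0,0.035,0],[-0.5,0,0,0.035,0],[-0.5,0,0,0.03,0],[-0.5,0,0,0.015,0],[-0.5,0,0,0,0]]' | head -2
python3 - <<'E'
from h import *
info()
s=cam("side"); t=cam("top")
a=cv2.resize(s["img"][130:230,200:320],(600,500),interpolation=2)
cv2.imwrite("pics/k2.png",a[...,::-1])
E
```

```text
clock: 3.45
tcp_pos: [0.4997, -0.0318, 0.1234]
t 3.45 tcp [ 0.4997 -0.0318  0.1234] yaw 141.9 j [-0.22  0.25 -0.35  0.99 -0.    0.44] F [-0.9  0.  -0.9] gap 0.0639 grip 0.0
```

View pics/k2.png

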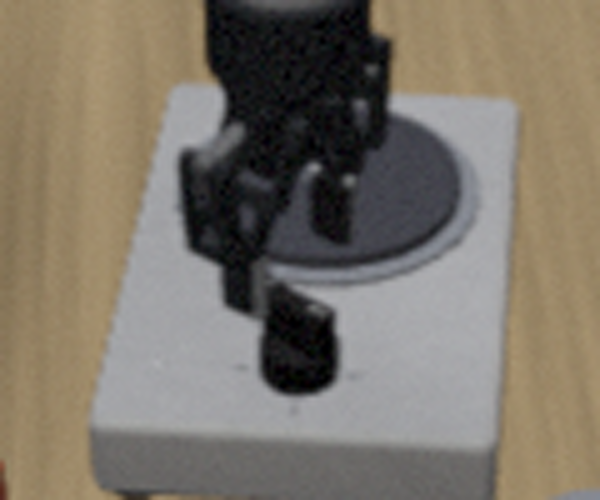

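The fingers straddle the bar with the jaws square to it: tips at (240,300) and (335,230), knob at (300,340). I'm going down now.

```bash

python3 -m jog '[[-0.5,0,0,0.015,0],[-0.5,0,0,0.017,0],[-0.5,0,0,0,0],[-0.5,0,0,0,0]]' | head -2
python3 - <<'E'
from h import *
info(.5025,-.0322)
E
```

```text
clock: 3.88
tcp_pos: [0.5032, -0.0326, 0.0964]
t 3.88 tcp [ 0.5032 -0.0326  0.0964] yaw 142.0 j [-0.22  0.27 -0.39  0.91 -0.    0.44] F [ 0.5 -0.8  0.4] gap 0.0641 grip 0.0
tool shift x,y 0.0008 -0.0001
```

```bash

python3 -m jog '[[-0.5,0,0,0.003,0],[0.3,0,0,0,0],[0.6,0,0,0,0],[1,0,0,0,0],[1,0,0,0,0]]' 60
python3 -m jog '[[1,0,0,0,0],[1,0,0,0,0],[1,0,0,0,0]]'
python3 - <<'E'
from h import *
info(.5025,-.0322)
E
```

```text
clock: 4.3
tcp_pos: [0.503, -0.0325, 0.0928]
orientation: [0.0, 0.325, 0.946, 0.0]
wrist_force: [0.0, -0.0, 0.0]
finger_gap: 0.0158
grip_force: 0.8
clock: 4.55
tcp_pos: [0.5035, -0.0327, 0.0931]
orientation: [0.001, 0.325, 0.946, 0.0]
wrist_force: [-0.3, 0.3, 5.8]
finger_gap: 0.0123
grip_force: 59.9
t 4.55 tcp [ 0.5035 -0.0327  0.0931] yaw 142.1 j [-0.22  0.28 -0.39  0.9  -0.    0.44] F [-0.3  0.3  5.8] gap 0.0123 grip 59.9
tool shift x,y 0.001 -0.0002
```

```bash

python3 -m jog '[[1,0,0,-0.00025,-7],[1,0,0,-0.00025,-7],[1,0,0,-0.00025,-7],[1,0,0,-0.00025,-7],[1,0,0,-0.00025,-7]]'
python3 -m jog '[[1,0,0,-0.00025,-7],[1,0,0,-0.00025,-7],[1,0,0,-0.00025,-7],[1,0,0,-0.00025,-7],[1,0,0,-0.00025,-7]]'
python3 - <<'E'
from h import *
info(.5025,-.0322)
E
```

```text
clock: 4.97
tcp_pos: [0.5034, -0.0324, 0.0933]
orientation: [0.001, 0.023, 1.0, 0.0]
wrist_force: [3.0, 0.1, -4.3]
finger_gap: 0.0129
grip_force: 59.8
clock: 5.38
tcp_pos: [0.5033, -0.0322, 0.094]
orientation: [0.0, -0.279, 0.96, 0.0]
wrist_force: [4.2, 1.3, -8.2]
finger_gap: 0.0128
grip_force: 59.3
t 5.38 tcp [ 0.5033 -0.0322  0.094 ] yaw -147.6 j [-0.22  0.28 -0.39  0.91  0.   -0.79] F [ 4.2  1.3 -8.2] gap 0.0128 grip 59.3
tool shift x,y 0.0007 0.0005
```

```bash

python3 -m jog '[[1,0,0,-0.00023,-7],[1,0,0,-0.00023,-7],[1,0,0,-0.00023,-7],[1,0,0,-0.00023,-7],[1,0,0,-0.00023,-7]]' | sed -n 2,4p
python3 -m jog '[[1,0,0,-0.00023,-7],[1,0,0,-0.00023,-7],[1,0,0,-0.00023,-7],[1,0,0,-0.00023,-7],[1,0,0,-0.00023,-7]]' | sed -n 2,4p
python3 - <<'E'
from h import *
info(.5025,-.0322)
E
```

```text
tcp_pos: [0.5031, -0.032, 0.0949]
orientation: [0.0, -0.555, 0.832, 0.0]
wrist_force: [4.4, 1.1, -8.4]
tcp_pos: [0.5028, -0.032, 0.0958]
orientation: [-0.0, 0.779, -0.627, -0.001]
wrist_force: [3.8, 2.1, -8.6]
t 6.22 tcp [ 0.5028 -0.032   0.0958] yaw -77.6 j [-0.22  0.27 -0.39  0.91  0.   -2.01] F [ 3.8  2.1 -8.6] gap 0.013 grip 59.1
tool shift x,y 0.0001 0.0004
```

```bash

python3 -m jog '[[1,0,0,-0.00025,-7],[1,0,0,-0.00025,-7],[1,0,0,-0.00025,-7],[1,0,0,-0.00025,-7],[1,0,0,-0.00025,-7]]' | sed -n 2,4p
python3 -m jog '[[1,0,0,-0.00025,-7],[1,0,0,-0.00025,-7],[1,0,0,-0.00025,-7],[1,0,0,0,0]]' | sed -n 2,4p
python3 - <<'E'
from h import *
info(.5025,-.0322)
E
python3 -m jog '[[0.5,0,0,0,0],[0,0,0,0,0],[-0.5,0,0,0,0],[-0.5,0,0,0,0],[-0.5,0,0,0,0]]' | sed -n 2,5p
python3 - <<'E'
from h import *
info(.5025,-.0322)
s=cam("side")
a=cv2.resize(s["img"][130:230,200:320],(600,500),interpolation=2)
cv2.imwrite("pics/k3.png",a[...,::-1])
E
```

```text
tcp_pos: [0.5026, -0.0321, 0.0969]
orientation: [-0.0, 0.932, -0.364, -0.001]
wrist_force: [2.8, 1.2, -9.4]
tcp_pos: [0.5025, -0.0322, 0.0978]
orientation: [-0.0, 0.982, -0.189, -0.001]
wrist_force: [3.5, 0.7, -10.3]
t 6.97 tcp [ 0.5025 -0.0322  0.0978] yaw -21.8 j [-0.22  0.27 -0.38  0.92  0.   -2.99] F [  3.5   0.7 -10.3] gap 0.0129 grip 58.0
tool shift x,y -0.0 0.0
tcp_pos: [0.5029, -0.0326, 0.0996]
orientation: [0.0, 0.982, -0.191, 0.0]
wrist_force: [0.4, 0.6, -0.2]
finger_gap: 0.064
t 7.38 tcp [ 0.5029 -0.0326  0.0996] yaw -22.0 j [-0.22  0.27 -0.38  0.92 -0.   -2.98] F [ 0.4  0.6 -0.2] gap 0.064 grip 0.0
tool shift x,y -0.0006 -0.0002
```

View pics/k3.png

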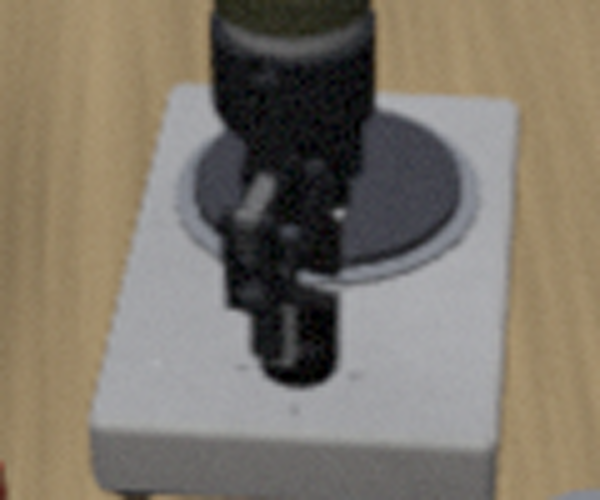

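The knob has turned 204° and risen about 4.7 mm, and the plate hasn't moved. I'll swing back 180° with the jaws open and take a second stroke.

```bash

python3 -m jog '[[-0.5,0,0,0,7],[-0.5,0,0,0,7],[-0.5,0,0,0,7],[-0.5,0,0,0,7],[-0.5,0,0,0,7]]' | sed -n 4p
python3 -m jog '[[-0.5,0,0,0,7],[-0.5,0,0,0,7],[-0.5,0,0,0,7],[-0.5,0,0,0,7],[-0.5,0,0,0,7]]' | sed -n 4p
python3 -m jog '[[-0.5,0,0,0,7],[-0.5,0,0,0,7],[-0.5,0,0,0,7],[-0.5,0,0,0,7],[-0.5,0,0,0,7]]' | sed -n 4p
python3 -m jog '[[-0.5,0,0,0,7],[-0.5,0,0,0,7],[-0.5,0,0,0,7],[-0.5,0,0,0,7],[-0.5,0,0,0,7]]' | sed -n 4p
python3 -m jog '[[-0.5,0,0,0,7],[-0.5,0,0,0,7],[-0.5,0,0,0,7],[-0.5,0,0,0,7],[-0.5,0,0,0,7]]' | sed -n 4p
python3 -m jog '[[-0.5,0,0,0.002,5],[-0.5,0,0,0,0],[0.4,0,0,0,0],[1,0,0,0,0],[1,0,0,0,0]]' 60
python3 -m jog '[[1,0,0,0,0],[1,0,0,0,0],[1,0,0,0,0],[1,0,0,0,0]]'
python3 - <<'E'
from h import *
info(.5025,-.0322)
E
```

```text
wrist_force: [0.4, -0.4, -0.9]
wrist_force: [0.1, -0.0, -0.2]
wrist_force: [0.3, 0.1, 0.4]
wrist_force: [0.1, -0.0, -0.1]
wrist_force: [-0.4, -0.6, 0.3]
clock: 9.93
tcp_pos: [0.5028, -0.0325, 0.0972]
orientation: [0.0, 0.19, 0.982, -0.0]
wrist_force: [-0.6, 0.8, -0.7]
finger_gap: 0.0282
grip_force: 0.0
clock: 10.27
tcp_pos: [0.5029, -0.0325, 0.0968]
orientation: [0.0, 0.191, 0.982, 0.0]
wrist_force: [1.9, -0.0, -4.6]
finger_gap: 0.0124
grip_force: 60.0
t 10.27 tcp [ 0.5029 -0.0325  0.0968] yaw 158.0 j [-0.22  0.27 -0.39  0.91  0.    0.16] F [ 1.9 -0.  -4.6] gap 0.0124 grip 60.0
tool shift x,y 0.0005 0.0001
```

```bash

python3 -m jog '[[1,0,0,-0.00022,-7],[1,0,0,-0.00022,-7],[1,0,0,-0.00022,-7],[1,0,0,-0.00022,-7],[1,0,0,-0.00022,-7]]' | sed -n 2,4p
python3 -m jog '[[1,0,0,-0.00022,-7],[1,0,0,-0.00022,-7],[1,0,0,-0.00022,-7],[1,0,0,-0.00022,-7],[1,0,0,-0.00022,-7]]' | sed -n 2,4p
python3 -m jog '[[1,0,0,-0.00022,-7],[1,0,0,-0.00022,-7],[1,0,0,-0.00022,-7],[1,0,0,-0.00022,-7],[1,0,0,-0.00022,-7]]' | sed -n 2,4p
```

```text
tcp_pos: [0.5029, -0.0326, 0.0975]
orientation: [-0.0, -0.116, 0.993, -0.0]
wrist_force: [3.4, -0.3, -8.9]
tcp_pos: [0.5031, -0.0325, 0.0986]
orientation: [0.0, -0.41, 0.912, -0.0]
wrist_force: [4.0, 0.2, -8.0]
tcp_pos: [0.5032, -0.0325, 0.0998]
orientation: [0.0, -0.665, 0.747, -0.0]
wrist_force: [3.8, -0.6, -5.3]
```

```bash

python3 -m jog '[[1,0,0,-0.00028,-7],[1,0,0,-0.00028,-7],[1,0,0,-0.00028,-7],[1,0,0,-0.00028,-7],[1,0,0,-0.00028,-7]]' | sed -n 2,4p
python3 -m jog '[[1,0,0,-0.00028,-7],[1,0,0,-0.00028,-7],[1,0,0,-0.00028,-7],[1,0,0,-0.00028,-7],[1,0,0,-0.00028,-7]]' | sed -n 2,4p
python3 - <<'E'
from h import *
info(.5025,-.0322)
E
```

```text
tcp_pos: [0.5031, -0.0324, 0.1013]
orientation: [-0.0, 0.859, -0.512, 0.0]
wrist_force: [2.5, -0.4, -6.5]
tcp_pos: [0.503, -0.0323, 0.1028]
orientation: [-0.0, 0.973, -0.23, 0.0]
wrist_force: [2.7, 0.7, -4.5]
t 12.35 tcp [ 0.503  -0.0323  0.1028] yaw -26.6 j [-0.22  0.27 -0.38  0.93  0.   -2.9 ] F [ 2.7  0.7 -4.5] gap 0.0128 grip 59.9
tool shift x,y -0.0005 0.0002
```

It has risen about 10.7 mm. It climbs either way, so I'll turn back the other way while pulling.

```bash

python3 -m jog '[[1,0,0,-0.00025,7],[1,0,0,-0.00028,7],[1,0,0,-0.00028,7],[1,0,0,-0.00028,7],[1,0,0,-0.00028,7]]' | sed -n 2,4p
python3 -m jog '[[1,0,0,-0.00028,7],[1,0,0,-0.00028,7],[1,0,0,-0.00028,7],[1,0,0,-0.00028,7],[1,0,0,-0.00028,7]]' | sed -n 2,4p
python3 -m jog '[[1,0,0,-0.0003,7],[1,0,0,-0.0003,7],[1,0,0,-0.0003,7],[1,0,0,-0.0003,7],[1,0,0,-0.0003,7]]' | sed -n 2,4p
```

```text
tcp_pos: [0.5028, -0.0323, 0.1048]
orientation: [-0.0, 0.856, -0.517, 0.0]
wrist_force: [0.4, 0.9, -0.3]
tcp_pos: [0.5025, -0.0324, 0.106]
orientation: [-0.0, -0.661, 0.751, 0.0]
wrist_force: [0.8, 0.2, -0.5]
tcp_pos: [0.5025, -0.0325, 0.1075]
orientation: [-0.0, -0.404, 0.915, 0.0]
wrist_force: [1.2, 0.4, -1.4]
```

```bash

python3 -m jog '[[1,0,0,-0.001,3],[1,0,0,-0.001,3],[1,0,0,-0.001,3],[1,0,0,-0.001,3],[1,0,0,-0.001,3]]' | sed -n 2,4p
python3 -m jog '[[1,0,0,-0.003,0],[1,0,0,-0.005,0],[1,0,0,-0.01,0],[1,0,0,-0.015,0],[1,0,0,-0.02,0]]' | sed -n 2,4p
python3 -m jog '[[1,0,0,-0.02,0],[1,0,0,-0.01,0],[1,0,0,0,0],[1,0,0,0,0]]' 
python3 - <<'E'
from h import *
info(.437,-.225)
for n in("top","side"): save(cam(n),n+"1.png")
E
```

```text
tcp_pos: [0.5025, -0.0325, 0.1126]
orientation: [-0.0, -0.283, 0.959, -0.0]
wrist_force: [-0.9, 0.1, -0.3]
tcp_pos: [0.5019, -0.0323, 0.1658]
orientation: [-0.001, -0.285, 0.959, 0.0]
wrist_force: [0.4, -0.4, -0.4]
clock: 14.77
tcp_pos: [0.5031, -0.0326, 0.196]
orientation: [0.001, -0.285, 0.959, -0.0]
wrist_force: [0.1, -0.0, -1.0]
finger_gap: 0.0129
grip_force: 60.6
t 14.77 tcp [ 0.5031 -0.0326  0.196 ] yaw -146.9 j [-0.22  0.2  -0.22  1.15 -0.   -0.8 ] F [ 0.1 -0.  -1. ] gap 0.0129 grip 60.6
tool shift x,y 0.1604 -0.1252
```

View pics/side1.png

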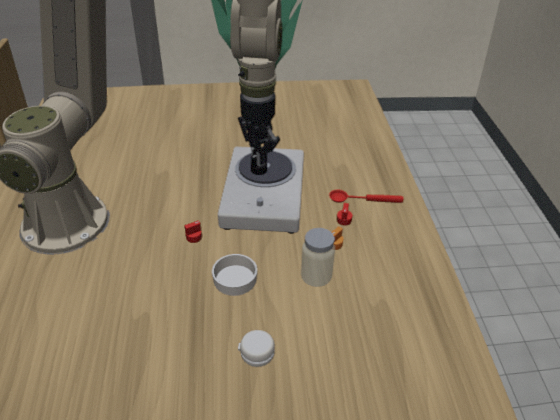

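The knob is off: the bare spindle shows at (260,201), the knob is in the jaws at (259,165), and the plate and ramekin (235,274) haven't moved. I'm carrying it over to the ramekin.

```bash

python3 -m jog '[[1,0.0267,-0.0209,0,0],[1,0.0267,-0.0209,0,0],[1,0.0267,-0.0209,0,0],[1,0.0267,-0.0209,0,0],[1,0.0267,-0.0209,0,0]]' | sed -n 2p
python3 -m jog '[[1,0.0267,-0.0209,0,0],[1,0,0,0,0],[1,0,0,0.03,0],[1,0,0,0.03,0],[1,0,0,0.03,0]]' | sed -n 2p
python3 -m jog '[[1,0,0,0,0],[1,0,0,0,0]]' | sed -n 2p
python3 - <<'E'
from h import *
info(.437,-.225)
s=cam("side");t=cam("top")
a=cv2.resize(s["img"][200:310,175:307],(480,400),interpolation=2);b=cv2.resize(t["img"][215:315,265:365],(400,400),interpolation=2)
cv2.imwrite("pics/r.png",cv2.resize(np.hstack([a,b]),(800,364))[...,::-1])
# ramekin rim from side view
hs=cv2.cvtColor(s["img"],cv2.COLOR_RGB2HSV)
print(proj(s,[[.437,-.225,.036],[.437,-.225,.005]]).round(1))
E
```

```text
tcp_pos: [0.4464, -0.1936, 0.1941]
tcp_pos: [0.4363, -0.2248, 0.1038]
tcp_pos: [0.435, -0.2233, 0.1036]
t 15.87 tcp [ 0.435  -0.2233  0.1036] yaw -146.9 j [-0.64  0.24 -0.41  0.93  0.   -1.22] F [ 0.1  0.6 -1.1] gap 0.0128 grip 60.5
tool shift x,y -0.0008 -0.0025
[[233.4 268.3]
 [234.  277.7]]
```

View pics/r.png

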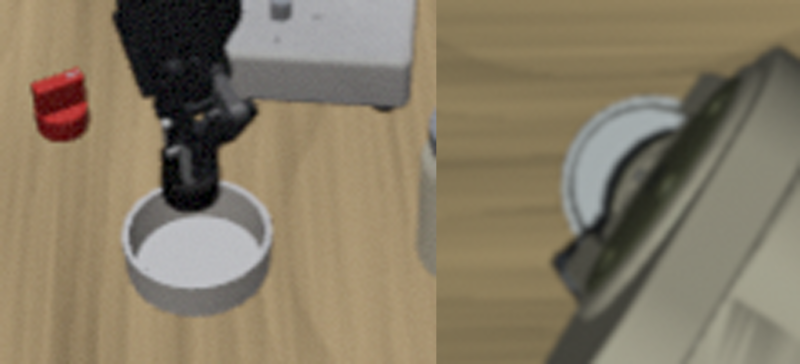

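The knob hangs upright over the ramekin mouth, with the rim centre at about (197,232) in the left crop. I'll lower it, then feel for the floor.

```bash

python3 -m jog '[[1,-0.001,-0.0025,0.01,0],[1,0,0,0.02,0],[1,0,0,0.015,0],[1,0,0,0.01,0],[1,0,0,0.004,0]]' | sed -n 2,4p
python3 -m jog '[[1,0,0,0,0],[1,0,0,0,0]]' | sed -n 2,4p
python3 -m jog '[[1,0,0,0.001,0],[1,0,0,0,0]]' | sed -n 2,4p
python3 -m jog '[[1,0,0,0.001,0],[1,0,0,0,0]]' | sed -n 2,4p
```

```text
tcp_pos: [0.439, -0.2263, 0.0457]
orientation: [-0.0, -0.284, 0.959, 0.0]
wrist_force: [0.2, -0.1, -0.3]
tcp_pos: [0.4395, -0.2268, 0.047]
orientation: [0.0, -0.284, 0.959, -0.0]
wrist_force: [-0.0, 0.1, -0.7]
tcp_pos: [0.4396, -0.2269, 0.0462]
orientation: [0.0, -0.284, 0.959, -0.001]
wrist_force: [0.3, -0.8, -0.6]
tcp_pos: [0.4392, -0.2267, 0.0448]
orientation: [0.0, -0.284, 0.959, -0.0]
wrist_force: [0.1, 0.3, -0.8]
```

```bash

python3 -m jog '[[1,0,0,0.0015,0],[1,0,0,0.0015,0],[1,0,0,0,0]]' | sed -n '2p;4p'
python3 -m jog '[[1,0,0,0.001,0],[1,0,0,0,0]]' | sed -n '2p;4p'
python3 -m jog '[[1,0,0,0.0007,0],[1,0,0,0,0]]' | sed -n '2p;4p'
```

```text
tcp_pos: [0.4388, -0.2264, 0.0412]
wrist_force: [0.1, -0.9, -1.1]
tcp_pos: [0.4389, -0.2264, 0.0403]
wrist_force: [-0.4, 0.1, -0.5]
tcp_pos: [0.439, -0.2265, 0.0396]
wrist_force: [-0.3, 0.9, 0.4]
```

```bash

python3 -m jog '[[1,0,0,0.0005,0],[1,0,0,0,0]]' | sed -n '2p;4p'
python3 -m jog '[[1,0,0,0.0005,0],[1,0,0,0,0]]' | sed -n '2p;4p'
```

```text
tcp_pos: [0.439, -0.2265, 0.0392]
wrist_force: [-1.2, 0.1, -0.7]
tcp_pos: [0.4391, -0.2266, 0.0391]
wrist_force: [-1.3, 0.9, 2.7]
```

The knob is touching the floor, so I'll open a little and back out straight up.

```bash

python3 -m jog '[[0.6,0,0,0,0],[0.5,0,0,0,0],[0.4,0,0,0,0],[0.4,0,0,0,0],[0.4,0,0,0,0]]' 20
python3 -m jog '[[0.4,0,0,-0.005,0],[0.4,0,0,-0.015,0],[0.4,0,0,-0.03,0],[0.4,0,0,-0.03,0],[0.4,0,0,-0.03,0]]'
python3 -m jog '[[0.4,0,0,-0.03,0],[0.4,-0.04,0,0,0],[0.4,-0.04,0,0,0],[0.4,-0.04,0,0,0],[0.4,-0.04,0,0,0]]'
python3 -m jog '[[0.4,0,0,0,0],[0.4,0,0,0,0]]' | sed -n 2p
python3 - <<'E'
from h import *
s=cam("side");t=cam("top")
a=s["img"][140:380,160:430];b=t["img"][130:370,80:350]
cv2.imwrite("pics/end.png",cv2.resize(np.hstack([a,b]),(800,356),interpolation=2)[...,::-1])
E
```

```text
clock: 18.22
tcp_pos: [0.439, -0.2265, 0.0387]
orientation: [-0.0, -0.284, 0.959, -0.0]
wrist_force: [-0.1, 0.1, -0.2]
finger_gap: 0.0259
grip_force: 0.0
clock: 18.63
tcp_pos: [0.4386, -0.2262, 0.1501]
orientation: [-0.0, -0.284, 0.959, 0.0]
wrist_force: [1.3, -0.6, 0.4]
finger_gap: 0.0253
grip_force: 0.0
clock: 19.05
tcp_pos: [0.5745, -0.1385, 0.1797]
orientation: [0.001, -0.284, 0.959, -0.001]
wrist_force: [0.6, -1.4, 1.1]
finger_gap: 0.0255
grip_force: 0.0
tcp_pos: [0.5742, -0.1379, 0.1784]
```

View pics/end.png

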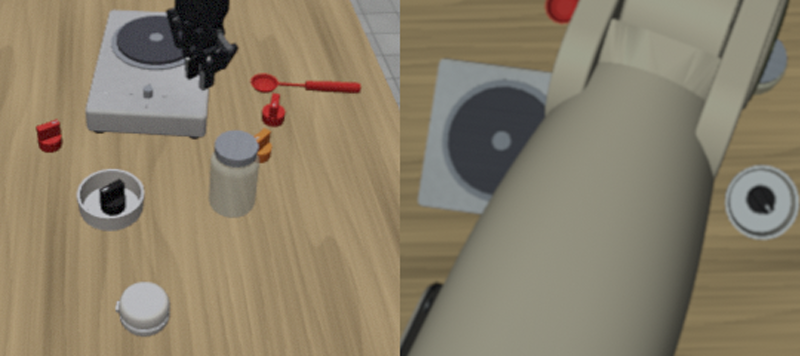

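The knob stands upright in the ramekin at (112,197) in the left half and (761,199) in the right half. Everything else is where it was, and the gripper is clear.

```bash
python3 -c "
from workcell import env
print(env.hand_in())"
```

```text
the job is handed in; nothing more can be done
None
```

The knob is off its spindle and standing upright in the ramekin, the other items look undisturbed in the final pictures, and the job was handed in at about 19 s; no verdict was returned.

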